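# Put the scrubbing brush into the one free bay

## Robot

A 6-joint arm with a two-finger parallel gripper is mounted at the origin on the work surface. World frame = base frame: x ahead of the robot, y to its left, z up, the work surface at z = 0. Lengths are in m, angles in rad, forces in N, time in s.
With the tool pointing down it reaches from about 0.2 to 0.875 m from the base axis. Payload 3.4 kg.
Tool frame: the origin (TCP) lies at the very end of the fingers, on their centre line; the grasp point (between the pads) lies 19 mm behind it; z points along the fingers, y is the line along which they close (so a half turn about z gives the same grasp; the last joint's range is limited). The gripper opens to 94 mm and grips with 3 to 60 N. Pads are 16 mm wide; open, the fingers measure 119 mm over their backs; the gripper's body (75 mm by 177 mm) begins 78 mm behind the grasp point.
Start: joints at [-1.346, 0.276, 1.505, -0, 1.361, -0.121], TCP at [0.195, -0.541, 0.205] pointing down, gripper open.
Joint ranges: [-2.89, 2.89], [-0.75, 2.08], [0.22, 2.7], [-1.18, 4.32], [0.11, 2.71], [-2.7, 2.7]. Speed limits (rad/s): [2.57, 2.57, 3.14, 3.14, 3.14, 3.14].

## Interface

Orientations are given as a unit quaternion [x, y, z, w].
In Python, from rig import status, eyes, robot gives the robot as it stands.
- The arm moves only by the tool apply_moves, never from a script. Its argument "series" is text: rows parted by semicolons, each of 6 numbers parted by spaces: the shift along the tool's x, y, z in cm, then the turn, a rotation vector about the tool's x, y, z in degrees. A call has 1 to 12 rows; each row shifts and turns the commanded pose from where the row before left it, along the tool's axes as they then stand; what a row does not reach is not made up. A row lasts 1/12 s, in which the tool goes at most 41.7 mm and 7.16 degrees, less where a joint would pass 70% of its speed; a pose out of reach is approached as far as the arm can. A call is refused whole if a number of a shift passes 4.17 or a number of a turn 7.16, either way. A call with a gripper value outside its range is refused whole. "grip" is the finger opening in cm, from 0 to 9.4, set as the call begins (left out, the last holds). The fingers move at their own pace and stop on an object; the grip force is fixed at half the most. Time passes only in rows, so rows that do not move let the fingers close. It gives the time, the measured TCP pose, the force, the opening and the grip force at its end, in the units of the state.
- status.observe(): the state, without advancing time (a new reading comes with each control period).
- eyes.capture(name): name is "scene" or "top"; returns a dict with "img" (420x560x3 uint8, red, green, blue), "depth" (420x560 float32, m along the optical axis (not along the pixel's ray), 0 where there is no reading), "fov_y" (degrees; the focal length in pixels is half the picture's height over the tangent of half this angle, whatever the lens; pixels are square), "cx", "cy" (the principal point, pixels), "cam_to_world" (4x4, takes a point from camera to world coordinates). Camera axes: x right, y down, z forward; pixel columns grow to the right and rows downward; lengths in m; the calibration is good to about 2 mm. A picture is of the moment at which its call begins.
- robot.hand_in(): hands the job in; it is judged then, once.
The state is a dict: "time": time; "q": joint angles; "joint_vel": joint speeds; "joint_efforts": joint torques, N m; "tool_pos": TCP position; "tcp_rot": TCP orientation; "force": force on the tool from outside, world axes, zero at the start; "torque": the same for the moment, N m; "width": opening from 0.0 (shut) to 1.0 (fully open); "gripper_force": force on a finger pad.
Only numpy, scipy, OpenCV 4.12 (cv2) and the standard library are available. Lean on these libraries where they do the work, as an engineer would, in place of code of your own. Each camera call takes 0.05 s, during which the arm holds its last target. There are 200 camera calls.

## Task

Put the blue scrubbing brush away in the three-bay steel box, in whichever bay is free: not the bay under the steel lid and not the one holding the white cup. Set it down, do not drop it, so that it stands flat on the bay's floor with its bristles down, and leave the cup and the lid where they are.

Things in the scene. Friction and masses are not known exactly. Their poses are not given: they have to be found in the camera images.
- brush: Blue scrubbing brush (a green twin on the table is not it). Origin: centre of the bristles' underside, z up, x lengthwise. Rigid white bristles 100 x 44 mm, z 0 to 20; blue body 110 x 50, z 20 to 36; above it a handle bar along x, 94 long, 24 wide, z 56 to 76, on posts at x -38 and 38. 0.11 to 0.23 kg. Grip the bar across its width from above, fingertips above z 36.
- box: Open steel box, fixed, 154 mm (x) by 308 mm (y), walls 35 mm high, lid guides on front and back walls up to 43 mm. Origin: centre of its underside, z up. Three bays along y, centred at y -100, 0 and 100 mm, each 130 mm (x) by 92 mm (y) inside, floor at z 5 mm, dividers 8 mm. One bay is under the lid, one holds the cup, one is free; which is which changes.
- cup: White ceramic cup without handle, 68 mm across the mouth, 62 mm high, standing upright at the centre of one of the bays. Origin at the centre of its underside. Loose.
- lid: Sliding steel lid, 140 mm (x) by 99 mm (y), 4 mm thick, with a black grip 8 mm high on its top. It lies on the box walls (its underside 35 mm above the table) and covers one bay entirely; axes parallel to the box's. Origin at the centre of its underside. Loose, it slides along the box's y.

How it is judged:
By the outcome, as a careful person would: the job done as asked, in the order asked, and still so for the second after the job is handed in, with the robot touching nothing.
It also fails if it takes over 34 s, if anything falls off the work surface, if the arm or the gripper's body presses on something with over 40 N, if the wrist force passes 120 N, or if a joint passes its speed limit or range.

## Working session

There is one attempt and no reset: what is moved stays moved. The work goes in short steps, Python scripts to look and compute and a tool call to move; the robot and the scene stay as the last step left them, time stands still between calls to the robot, and variables do not carry over. Pictures are saved under pics/ and viewed, at most 10 in all, crops included, and the job is handed in when it is done.

Besides the shell and the picture viewer there is one more tool, called after ">>>" as name(argument=value, ...), one argument or row to a line, values as JSON. apply_moves: Moves the arm, as the interface text tells. Its arguments: {"type":"object","properties":{"series":{"type":"string"},"grip":{"type":"number"}},"required":["series"]}

```bash
mkdir -p pics
cat > h.py <<'E'
import numpy as np, cv2
from rig import status, eyes, robot
def cap(n):
    c=eyes.capture(n); c['img']=np.array(c['img']); c['depth']=np.array(c['depth']); c['T']=np.array(c['cam_to_world']); c['f']=c['img'].shape[0]/2/np.tan(np.radians(c['fov_y'])/2); return c
def ray(c,u,v):
    u=np.asarray(u,float);v=np.asarray(v,float)
    d=np.stack([(u-c['cx'])/c['f'],(v-c['cy'])/c['f'],np.ones_like(u)],-1)
    return c['T'][:3,3], d@c['T'][:3,:3].T
def onz(c,u,v,z):
    o,d=ray(c,u,v); return o+d*((z-o[2])/d[...,2])[...,None]
def cloud(c):
    v,u=np.mgrid[:c['img'].shape[0],:c['img'].shape[1]]
    o,d=ray(c,u,v); return o+d*c['depth'][...,None]
E
python3 - <<'E'
from h import *
for n in('scene','top'):
    c=cap(n); cv2.imwrite(f'pics/{n}0.png',c['img'][...,::-1]); print(n,c['f'],c['cx'],c['cy'],c['T'].round(3).tolist())
print(status.observe())
E
```

```text
scene 492.04895512686977 276.33231239348197 216.81271810462226 [[-0.242, 0.705, -0.666, 1.112], [0.97, 0.175, -0.168, 0.204], [-0.002, -0.687, -0.727, 0.701], [0.0, 0.0, 0.0, 1.0]]
top 528.2973864608766 286.30592765232785 213.928582044083 [[-0.006, -0.998, 0.062, 0.458], [-1.0, 0.006, -0.003, 0.064], [0.003, -0.062, -0.998, 1.056], [0.0, 0.0, 0.0, 1.0]]
{'time': 0.1, 'q': array([-1.34598606e+00,  2.76517410e-01,  1.50599252e+00,  3.88187092e-06,
        1.36069338e+00, -1.20990925e-01]), 'joint_vel': array([-8.27790348e-04, -1.76977969e-03, -1.84551297e-03, -7.25470052e-05,
       -4.91525824e-04, -1.83890077e-04]), 'joint_efforts': array([ 1.36756818e-03, -4.05458379e+01, -2.37779617e+01,  7.01566483e-02,
        2.98222073e-02, -5.22074936e-05]), 'tool_pos': array([ 0.19478482, -0.54046783,  0.20470501]), 'tcp_rot': array([ 9.85089642e-01,  1.72039962e-01, -3.98900473e-05, -8.04339321e-04]), 'force': array([ 0.59941711, -0.91800036, -0.34804867]), 'torque': array([ 0.00625695,  0.08897372, -0.01335673]), 'gripper_force': 0.0, 'width': 0.9985470826234656}
```

View pics/scene0.png

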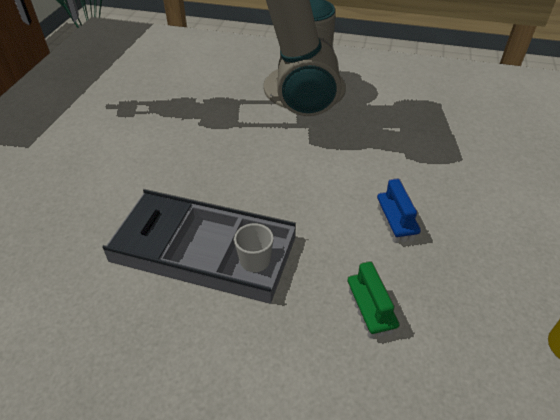

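View pics/top0.png

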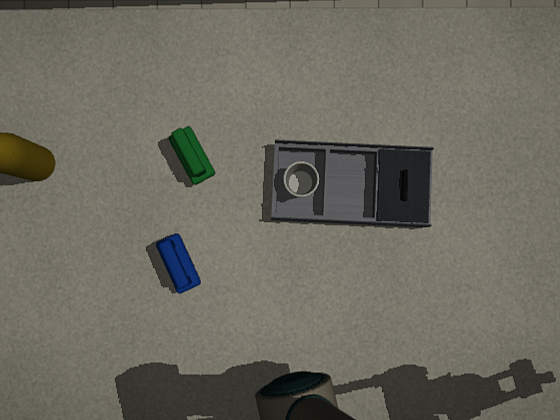

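The middle bay is free: the lid covers the bay at top-view (404,185) and the cup stands at (301,180). The blue brush is at about (179,263) and its green twin at (191,155). Next I'll measure the brush and the box.

```bash
cat > m.py <<'E'
from h import *
def rect(P):
    (c,s,a)=cv2.minAreaRect(P[:,:2].astype(np.float32)*1000); 
    if s[0]<s[1]: s=s[::-1]; a+=90
    return np.round(c,1),np.round(s,1),round((a+90)%180-90,1)
def blue(c):
    h=cv2.cvtColor(c['img'],cv2.COLOR_RGB2HSV); return (cv2.inRange(h,(105,120,30),(130,255,255))>0)
if __name__=='__main__':
  for n in('top','scene'):
    c=cap(n); P=cloud(c); m=blue(c)&(c['depth']>0); Z=P[...,2]
    print(n,'blue n',m.sum(),'z pct',np.percentile(Z[m],[2,20,50,80,98]).round(4))
    b=m&(Z>.066)&(Z<.09); print(' bar',b.sum(),rect(P[b]),Z[b].mean().round(4))
    b=m&(Z<.045)&(Z>.02); print(' body',b.sum(),rect(P[b]))
    r=(P[...,0]>.3)&(P[...,0]<.75)&(P[...,1]>-.3)&(P[...,1]<.2)&(Z>.025)&(Z<.075)&~m
    h=cv2.cvtColor(c['img'],cv2.COLOR_RGB2HSV); r&=~((h[...,1]>100)&(h[...,0]>35)&(h[...,0]<85))
    k,l,st,ce=cv2.connectedComponentsWithStats(r.astype(np.uint8))
    for i in range(1,k):
        if st[i,4]>150: print(' comp',st[i],rect(P[l==i]),np.percentile(Z[l==i],[5,50,95]).round(4))
    cup=r&(Z>.052); print(' cup',cup.sum(),rect(P[cup]))
E
python3 m.py
```

```text
top blue n 1439 z pct [0.0309 0.0354 0.043  0.0764 0.079 ]
 bar 679 (array([428.3, 270.5]), array([93.3, 25.2]), 24.3) 0.0756
 body 711 (array([427.8, 270.6]), array([108.3,  50. ]), 24.8)
 comp [ 271  139  163   88 6538] (array([581.1, -67.5]), array([308.8, 154.7]), 86.9) [0.0329 0.0388 0.0447]
 comp [284 161  35  35 477] (array([586.4,  32.9]), array([65.1, 64.1]), -0.6) [0.0291 0.0628 0.0698]
 cup 320 (array([584.5, -50.6]), array([231.4,  65. ]), 88.7)
scene blue n 1461 z pct [0.0275 0.0356 0.041  0.076  0.0784]
 bar 528 (array([431.6, 269.3]), array([92.6, 23. ]), 24.2) 0.0751
 body 765 (array([432.5, 269. ]), array([107. ,  47.5]), 24.7)
 comp [ 102  189  194  107 8313] (array([581.3, -68.8]), array([310.5, 157.7]), 86.9) [0.0282 0.0393 0.0595]
 cup 603 (array([586.6,  31.9]), array([67.5, 67.1]), 40.1)
```

The measurements agree. Brush is at (0.430, 0.270) with yaw 24.4°, bar top at z 0.076. The box centre, which is also the free bay's centre, is (0.581, −0.068), with box x at −3.1°. The cup found at (0.5865, 0.032) matches its bay centre. Moving towards the brush now.

>>> apply_moves(
  series="1 -1.4 0 0 0 0;2 -2.8 0 0 0 0;2 -2.8 0 0 0 0;2 -2.8 0 0 0 0;2 -2.8 0 0 0 0;2 -2.8 0 0 0 0;2 -2.8 0 0 0 0;2 -2.8 0 0 0 0;2 -2.8 0 0 0 0;2 -2.8 0 0 0 0;2 -2.8 0 0 0 0;2 -2.8 0 0 0 0",
  grip=6,
)

```text
time: 1.2
tool_pos: [0.3021, -0.1585, 0.2055]
tcp_rot: [0.985, 0.172, 0.0, 0.0]
force: [0.5, -0.4, 0.6]
width: 0.637
gripper_force: 0.0
```

>>> apply_moves(
  series="2 -2.8 0 0 0 0;2 -2.8 0 0 0 0;2 -2.8 0 0 0 0;2 -2.8 0 0 0 0;2 -2.8 0 0 0 0;2 -2.8 0 0 0 0;2 -2.8 0 0 0 0;2 -2.8 0 0 0 0;2 -2.8 0 0 0 0;2 -2.8 0 0 0 0;2 -2.8 0 0 0 0;1.5 -2 0 0 0 -4.6",
)

```text
time: 2.2
tool_pos: [0.4123, 0.231, 0.2053]
tcp_rot: [0.977, 0.213, 0.0, -0.0]
force: [0.5, -0.4, 0.3]
width: 0.637
gripper_force: 0.0
```

```bash
cat > g.py <<'E'
import sys
from h import *
from scipy.spatial.transform import Rotation as R
def go(x,y,z,yaw):
    s=status.observe(); r=R.from_quat(s['tcp_rot']); a=np.radians(yaw)
    t=R.from_matrix(np.array([[np.cos(a),np.sin(a),0],[np.sin(a),-np.cos(a),0],[0,0,-1]]))
    print('t',s['time'],'pos',s['tool_pos'].round(4),'F',s['force'].round(1),'w',round(s['width']*94,1),'gf',s['gripper_force'])
    print('shift cm',(r.inv().apply(np.array([x,y,z])-s['tool_pos'])*100).round(2),'turn deg',np.degrees((r.inv()*t).as_rotvec()).round(2))
if __name__=='__main__': go(*map(float,sys.argv[1:]))
E
python3 g.py .43 .27 .047 24.4
python3 - <<'E'
from m import *
c=cap('top');P=cloud(c);m=blue(c);print(m.sum()); b=m&(P[...,2]>.066); print(rect(P[b]))
E
```

```text
t 2.2 pos [0.4123 0.231  0.2053] F [ 0.5 -0.4  0.3] w 59.9 gf 0.0
shift cm [ 3.22 -2.81 15.84] turn deg [-0.03 -0.04  0.18]
584
(array([425.5, 183.3]), array([233.2,  81. ]), 85.9)
```

>>> apply_moves(
  series="1.6 -1.4 0 0 0 0;1.62 -1.41 0 0 0 0.2;0 0 2.5 0 0 0;0 0 3 0 0 0;0 0 2.5 0 0 0;0 0 0 0 0 0;0 0 0 0 0 0",
)

```text
time: 2.83
tool_pos: [0.4288, 0.2664, 0.1246]
tcp_rot: [0.978, 0.21, -0.002, 0.0]
force: [-0.3, -1.2, 0.6]
width: 0.636
gripper_force: 0.0
```

```bash
python3 g.py .43 .27 .047 24.4
python3 - <<'E'
from m import *
c=cap('scene');cv2.imwrite('pics/s1.png',cv2.resize(c['img'][100:280,300:500,::-1],None,fx=3,fy=3))
P=cloud(c);m=blue(c);b=m&(P[...,2]<.045)&(P[...,2]>.02)&(P[...,1]>.2);print(b.sum(),rect(P[b]))
E
```

```text
t 2.8333 pos [0.4288 0.2664 0.1246] F [-0.3 -1.2  0.6] w 59.8 gf 0.0
shift cm [ 0.28 -0.28  7.76] turn deg [ 0.01  0.19 -0.2 ]
773 (array([432.2, 269.5]), array([107.3,  48. ]), 25.1)
```

View pics/s1.png

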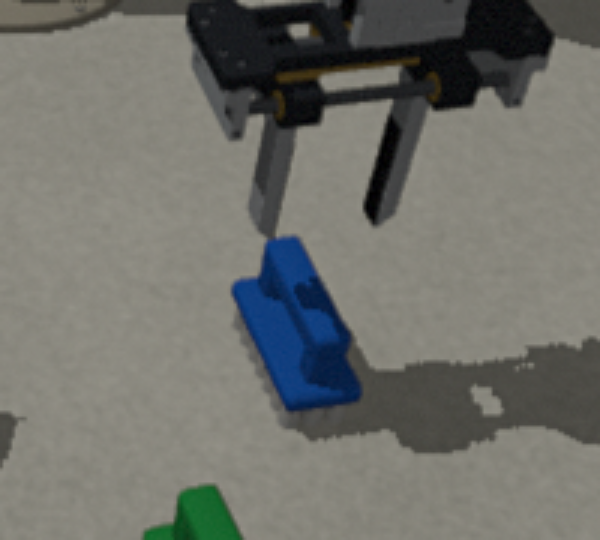

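The view shows the fingers straddling the bar, with the left finger at crop (265,215) and the right at (380,210) above the blue bar at (305,290). I'll go down and grip.

>>> apply_moves(
  series="0.2 -0.2 1.5 0 0.1 -0.2;0 0 2 0 0 0;0 0 2 0 0 0;0 0 1.5 0 0 0;0 0 0.7 0 0 0;0 0 0 0 0 0;0 0 0 0 0 0",
)

```text
time: 3.47
tool_pos: [0.432, 0.2701, 0.0497]
tcp_rot: [0.977, 0.211, 0.002, -0.0]
force: [0.1, 0.4, 0.1]
width: 0.638
gripper_force: 0.0
```

```bash
python3 g.py .43 .27 .047 24.4
```

```text
t 3.4667 pos [0.432  0.2701 0.0497] F [0.1 0.4 0.1] w 60.0 gf 0.0
shift cm [-0.19 -0.07  0.27] turn deg [ 0.01 -0.23  0.  ]
```

>>> apply_moves(
  series="-0.1 0 0.2 0 -0.2 0;0 0 0 0 0 0;0 0 0 0 0 0",
)

```text
time: 3.72
tool_pos: [0.4306, 0.2696, 0.0473]
tcp_rot: [0.977, 0.211, -0.0, 0.0]
force: [-0.3, 1.0, -0.5]
width: 0.641
gripper_force: 0.0
```

>>> apply_moves(
  series="0 0 0 0 0 0;0 0 0 0 0 0;0 0 0 0 0 0;0 0 0 0 0 0;0 0 0 0 0 0;0 0 0 0 0 0;0 0 0 0 0 0;0 0 0 0 0 0",
  grip=0,
)

```text
time: 4.38
tool_pos: [0.4299, 0.2693, 0.0464]
tcp_rot: [0.977, 0.211, -0.001, 0.0]
force: [-0.2, 0.8, 0.2]
width: 0.254
gripper_force: 30.0
```

>>> apply_moves(
  series="0 0 -0.7 0 0 0;0 0 -1.5 0 0 0;0 0 -2 0 0 0;0 0 -2 0 0 0;0 0 -2 0 0 0;0 0 -1.5 0 0 0;0 0 -0.8 0 0 0;0 0 0 0 0 0;0 0 0 0 0 0",
)

```text
time: 5.13
tool_pos: [0.4299, 0.2693, 0.1514]
tcp_rot: [0.977, 0.211, -0.001, 0.0]
force: [-0.1, -0.0, -1.0]
width: 0.252
gripper_force: 30.0
```

```bash
python3 g.py .581 -.068 .153 -3.1
python3 - <<'E'
from m import *
c=cap('scene');cv2.imwrite('pics/s2.png',cv2.resize(c['img'][50:280,300:500,::-1],None,fx=2.5,fy=2.5))
P=cloud(c);m=blue(c);b=m&(P[...,2]<.16)&(P[...,2]>.08)&(P[...,1]>.2);print(b.sum(),np.percentile(P[b][:,2],[2,50,98]))
E
```

```text
t 5.1333 pos [0.4299 0.2693 0.1514] F [-0.1 -0.  -1. ] w 23.7 gf 29.992858171463013
shift cm [-0.18 36.95 -0.16] turn deg [ 0.03  0.1  27.51]
891 [0.13119194 0.14137886 0.15784046]
```

View pics/s2.png

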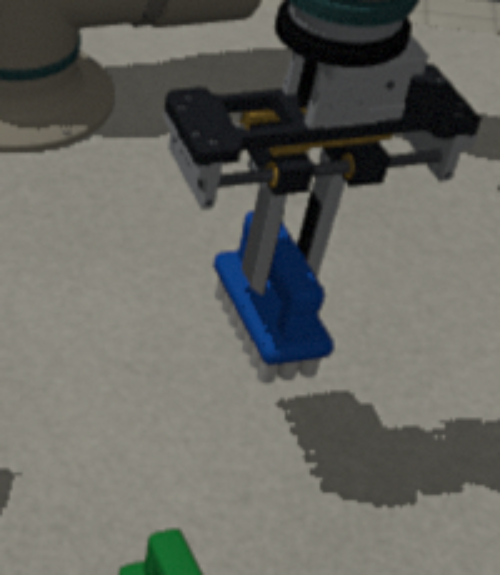

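The brush is held level across its bar, at crop (280,270), and is clear of the table. I'll carry it to the bay.

>>> apply_moves(
  series="0 1 0 0 0 0;0 2 0 0 0 0;0 2.8 0 0 0 0;0 2.8 0 0 0 0;0 2.8 0 0 0 0;0 2.8 0 0 0 0;0 2.8 0 0 0 0;0 2.8 0 0 0 0;0 2.8 0 0 0 0;0 2.8 0 0 0 0;0 2.8 0 0 0 0;0 2.8 0 0 0 0",
)

```text
time: 6.18
tool_pos: [0.5578, -0.015, 0.1501]
tcp_rot: [0.977, 0.211, -0.002, -0.0]
force: [0.2, 0.5, -1.1]
width: 0.251
gripper_force: 30.0
```

>>> apply_moves(
  series="0 2.8 0 0 0 0;0 2 0 0 0 0;0 1 0 0 0 2;0 0 0 0 0 4;0 0 0 0 0 5;0 0 0 0 0 5;0 0 0 0 0 5;0 0 0 0 0 4;0 0 0 0 0 2.5;0 0 0 0 0 0;0 0 0 0 0 0",
)

```text
time: 7.1
tool_pos: [0.5815, -0.0655, 0.1507]
tcp_rot: [1.0, -0.027, -0.002, 0.0]
force: [-0.5, -0.2, -1.6]
width: 0.254
gripper_force: 30.0
```

```bash
python3 g.py .581 -.068 .0515 -3.1
python3 - <<'E'
from m import *
for n in('top','scene'):
    c=cap(n);P=cloud(c);m=blue(c)&(abs(P[...,1]+.068)<.12)&(P[...,0]>.45);Z=P[...,2]
    for lo,hi in((.125,.155),(.155,.2)):
        b=m&(Z>lo)&(Z<hi);print(n,b.sum(),rect(P[b]) if b.sum()>5 else '',)
    r=(P[...,0]>.45)&(P[...,0]<.7)&(P[...,1]>-.3)&(P[...,1]<.12)&(Z>.025)&(Z<.048)
    print(rect(P[r])); cup=(Z>.055)&(Z<.075)&(abs(P[...,0]-.5865)<.05)&(abs(P[...,1]-.032)<.05); print('cup',cup.sum(),rect(P[cup]) if cup.sum()>9 else '')
    if n=='scene': cv2.imwrite('pics/s3.png',cv2.resize(c['img'][60:310,80:330,::-1],None,fx=2.4,fy=2.4))
E
```

```text
t 7.1 pos [ 0.5815 -0.0655  0.1507] F [-0.5 -0.2 -1.6] w 23.9 gf 29.992912709712982
shift cm [-0.01  0.25  9.92] turn deg [0.03 0.18 0.04]
top 134 (array([546.5, -76.2]), array([42.8, 20.3]), -4.3)
top 118 (array([547.9, -69.2]), array([30.9, 12.2]), -9.3)
(array([581.2, -67.3]), array([308.7, 155. ]), 87.0)
cup 226 (array([584.9,  37.6]), array([66.2, 57.1]), 13.7)
scene 919 (array([584.1, -64.1]), array([105.8,  48.7]), -2.6)
scene 605 (array([583.2, -63.5]), array([92.3, 38.9]), -16.1)
(array([581.5, -68.8]), array([310.7, 157.4]), 86.9)
cup 536 (array([586.1,  32. ]), array([68.8, 65.9]), -5.5)
```

View pics/s3.png

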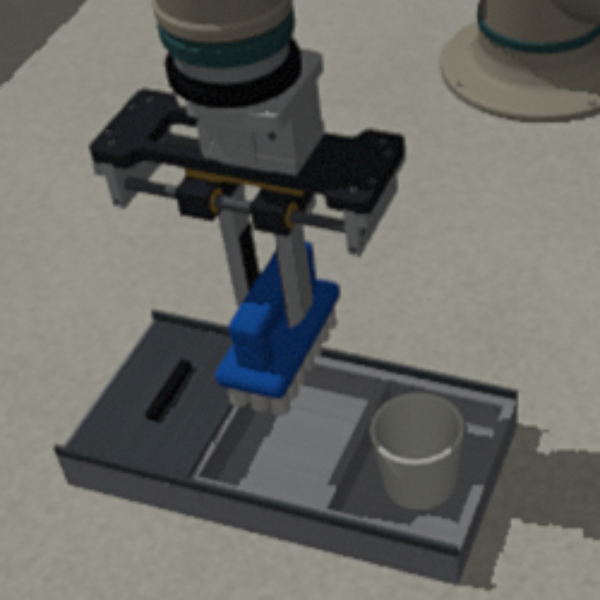

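The brush hangs level over the free middle bay, aligned with the box. The lid (crop (150,400)) and the cup (420,450) have not moved. Lowering it now.

>>> apply_moves(
  series="0 0.15 0.5 0 0.1 0;0 0.1 1.2 0 0 0;0 0 1.5 0 0 0;0 0 1.5 0 0 0;0 0 1.2 0 0 0;0 0 1.0 0 0 0;0 0 0.6 0 0 0;0 0 0 0 0 0;0 0 0 0 0 0",
)

```text
time: 7.95
tool_pos: [0.5822, -0.0683, 0.0764]
tcp_rot: [1.0, -0.027, 0.0, 0.0]
force: [0.9, -0.2, -0.6]
width: 0.254
gripper_force: 30.0
```

```bash
python3 g.py .581 -.068 .0515 -3.1
```

```text
t 7.95 pos [ 0.5822 -0.0683  0.0764] F [ 0.9 -0.2 -0.6] w 23.9 gf 29.99289482831955
shift cm [-0.12 -0.03  2.49] turn deg [ 0.05 -0.    0.02]
```

>>> apply_moves(
  series="-0.1 0 0.4 0 0 0;0 0 0.6 0 0 0;0 0 0.6 0 0 0;0 0 0.4 0 0 0;0 0 0.2 0 0 0;0 0 0 0 0 0;0 0 0 0 0 0",
)

```text
time: 8.53
tool_pos: [0.5811, -0.0682, 0.0543]
tcp_rot: [1.0, -0.027, -0.0, 0.0]
force: [1.5, 0.0, -0.7]
width: 0.254
gripper_force: 30.0
```

```bash
python3 g.py .581 -.068 .0515 -3.1
```

```text
t 8.5333 pos [ 0.5811 -0.0682  0.0543] F [ 1.5  0.  -0.7] w 23.9 gf 29.992899298667908
shift cm [-0.01 -0.02  0.28] turn deg [ 0.05 -0.    0.01]
```

>>> apply_moves(
  series="0 0 0.1 0 0 0;0 0 0.1 0 0 0;0 0 0 0 0 0;0 0 0 0 0 0",
)

```text
time: 8.87
tool_pos: [0.5811, -0.0683, 0.0525]
tcp_rot: [1.0, -0.027, 0.0, 0.0]
force: [0.1, -0.3, -1.3]
width: 0.255
gripper_force: 30.0
```

>>> apply_moves(
  series="0 0 0.1 0 0 0;0 0 0 0 0 0;0 0 0 0 0 0",
)

```text
time: 9.12
tool_pos: [0.5811, -0.0683, 0.0515]
tcp_rot: [1.0, -0.027, 0.0, 0.0]
force: [0.1, -0.8, -1.3]
width: 0.254
gripper_force: 30.0
```

>>> apply_moves(
  series="0 0 0.05 0 0 0;0 0 0 0 0 0;0 0 0 0 0 0",
)

```text
time: 9.37
tool_pos: [0.5813, -0.0682, 0.0514]
tcp_rot: [1.0, -0.027, 0.0, 0.0]
force: [0.2, 0.6, 2.4]
width: 0.254
gripper_force: 30.0
```

>>> apply_moves(
  series="0 0 0.05 0 0 0;0 0 0 0 0 0;0 0 0 0 0 0",
)

```text
time: 9.62
tool_pos: [0.5813, -0.0682, 0.0513]
tcp_rot: [1.0, -0.027, 0.0, 0.001]
force: [0.1, 0.7, 5.7]
width: 0.25
gripper_force: 30.0
```

The force rises at z 0.0514, the height predicted for the floor, so the brush is standing. I'll open a little, staying clear of the cup, and retreat straight up.

>>> apply_moves(
  series="0 0 0 0 0 0;0 0 0 0 0 0;0 0 0 0 0 0;0 0 0 0 0 0;0 0 0 0 0 0;0 0 0 0 0 0",
  grip=4.6,
)

```text
time: 10.12
tool_pos: [0.581, -0.0683, 0.0503]
tcp_rot: [1.0, -0.027, -0.0, 0.0]
force: [0.4, 0.1, -0.1]
width: 0.485
gripper_force: 0.0
```

>>> apply_moves(
  series="0 0 -0.5 0 0 0;0 0 -1 0 0 0;0 0 -1.5 0 0 0;0 0 -2 0 0 0;0 0 -2 0 0 0;0 0 -2 0 0 0;0 0 -2 0 0 0;0 0 -2 0 0 0;0 0 -2 0 0 0;0 0 -1 0 0 0;0 0 0 0 0 0;0 0 0 0 0 0",
)

```text
time: 11.12
tool_pos: [0.5811, -0.0681, 0.2109]
tcp_rot: [1.0, -0.027, 0.001, 0.001]
force: [-0.3, -0.2, -0.4]
width: 0.495
gripper_force: 0.0
```

```bash
python3 g.py .581 -.068 .2 -3.1
python3 - <<'E'
from m import *
c=cap('scene');P=cloud(c);m=blue(c)&(abs(P[...,1]+.068)<.12)&(P[...,0]>.45);Z=P[...,2]
for lo,hi in((.03,.05),(.07,.095)):
    b=m&(Z>lo)&(Z<hi);print(b.sum(),rect(P[b]),Z[b].mean(),Z[b].std())
cup=(Z>.055)&(Z<.075)&(abs(P[...,0]-.5865)<.05)&(abs(P[...,1]-.032)<.05); print('cup',cup.sum(),rect(P[cup]))
cv2.imwrite('pics/s4.png',cv2.resize(c['img'][60:310,80:330,::-1],None,fx=2.4,fy=2.4))
E
```

```text
t 11.1167 pos [ 0.5811 -0.0681  0.2109] F [-0.3 -0.2 -0.4] w 46.6 gf 0.0
shift cm [-0.01 -0.01  1.09] turn deg [ 0.06 -0.07  0.01]
840 (array([571.7, -67.4]), array([133.2,  55.1]), 1.0) 0.04070725297325252 0.0030624822704139044
644 (array([582.9, -67. ]), array([92., 24.]), -3.2) 0.07998766430567017 0.0032995070716937726
cup 539 (array([586.8,  31.7]), array([67.2, 66.5]), 54.3)
```

View pics/s4.png

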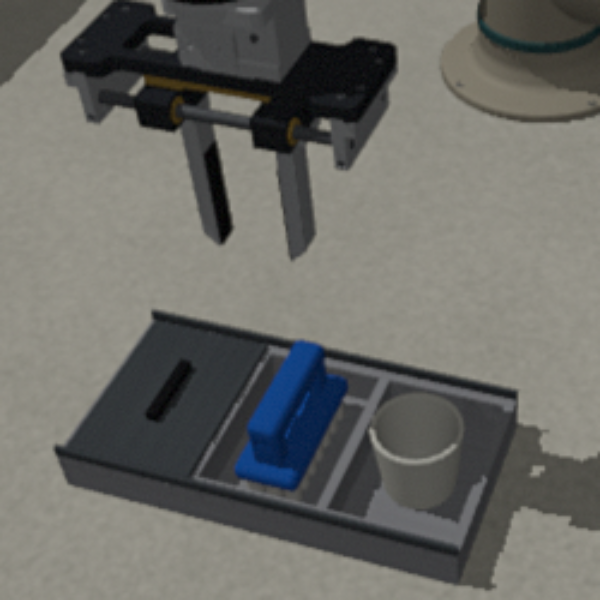

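The brush stands flat and centred in the middle bay, with its bar top at about z 0.080 as expected (crop (290,410)). The cup and lid have not moved, and the gripper is clear.

```bash
python3 -c "from rig import robot; print(robot.hand_in())"
```

```text
the job is handed in; nothing more can be done
None
```

The blue brush is standing flat, bristles down, in the free middle bay; the cup and lid were not moved, and the job was handed in at about 11 s of the 34 s limit.

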